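# Close the two-part cake mould and hold it shut

### The job

Get the cake mould ready for its clamps: take the filling nozzle out of the lower mould half, put it in the open drawer of the white box and slide the drawer fully shut. Then set the matching upper half on the lower half's dowels (thick dowel in the wide hole), press it down against the spring pins until the halves meet all round, and finish while still holding the pair pressed together: do not let go. Leave the other things on the table where they are.

Things in the scene. Friction and masses are not known exactly. Their poses are not given: they have to be found in the camera images.
- mould_base: Lower mould half, bare aluminium block 150 x 96 x 40 mm (x, y, z), fixed to the table. Origin: centre of its underside; z up, x along its length. In its flat top: a round cavity 72 mm wide, 14 mm deep in the middle (its floor 26 mm above the table), a steel dowel near each end, and four steel spring pins, 8 mm thick, at x +-45, y +-36 mm.
- dowel_thick (a point): Tip centre of the thick dowel of the lower half: 12 mm diameter, 20 mm tall, top 8 mm tapered to 6 mm; at x -60, y 0, z 60 mm of the lower half.
- dowel_thin (a point): Tip centre of the thin dowel of the lower half: 8 mm diameter, 20 mm tall, top 8 mm tapered to 2 mm; at x +60, y 0, z 60 mm of the lower half.
- ejector (a joint): Travel of the four spring pins, which sink together: 0 = up, 8 mm proud of the lower half's top; 0.008 m = flush, halves meeting. They push up with 6 N at first, 10 N when flush: more than the upper half's weight, so the mould opens 8 mm when not pressed. Pressing down with 10 to 20 N is right.
- mould_top: Upper mould half, aluminium, 0.25 to 0.35 kg, loose, hollow side down as used. Flange 150 x 96 x 14 mm, a through hole at each end; round fluted cap, top at 22 mm; on it a grip rib 70 mm (x) by 20 mm (y), from 22 to 56 mm up. Origin: centre of the underside; x along its length. Seated: origin 40 mm above the lower half's, axes alike. Starts with its x within 0.7 rad of the lower half's.
- hole_thick (a point): Centre, at the underside, of the wide hole (15 mm) of the upper half, at its x -60 mm: goes on the thick dowel.
- hole_thin (a point): Centre, at the underside, of the narrow hole (11 mm) of the upper half, at its x +60 mm: goes on the thin dowel; the thick dowel does not fit it.
- nozzle: Steel filling nozzle, loose, standing upright on the floor of the lower half's cavity. 45 mm tall: foot 28 mm wide and 4 mm thick, tapering to a straight tube 18 mm wide from 12 mm up to the top. Origin: centre of its foot's underside; 60 g.
- tip_box: White box, 200 x 200 x 85 mm, fixed, with one drawer in its front (-x) face. Origin: centre of its underside; x points from front to back, z up.
- tip_box_drawer0 (a joint): Opening of the drawer in m: 0 = shut, slides out along the box's -x; starts 0.095 to 0.125. It slides with about 1 N of friction and stays where it is left.
- tip_box_drawer0_handle (a point): Middle of the drawer's bar handle: a bar 11 mm thick, 100 mm long across the front, 35 mm before the drawer's front face, 47 mm above the table. Axes as the white box.
- drawer_floor (a point): Centre of the drawer's inner floor, 22 mm above the table; moves with the drawer. Inside 155 (x) by 158 (y) mm; side walls 41 mm and front panel 49 mm above the floor; the box's roof is 51 mm above it. Front panel 15 mm plus inner wall 6 mm thick. Open by d, the first d - 6 mm of the inside, from the front, is clear of the box.
- round_lid: Bystander: upper half of another mould, like the right one but with a round flange 104 mm wide and no holes. Origin: centre of its underside; 56 mm high.
- spoon: Bystander: wooden spoon, 200 mm long, lying along its x. Origin: under its middle.
- cutter: Bystander: steel ring cutter, 44 mm wide, 30 mm high. Origin: centre of its underside.
- sprinkle_jar: Bystander: small jar with cap, 60 mm wide, 90 mm high. Origin: centre of its underside.
- bowl: Bystander: steel mixing bowl, 220 mm wide, 80 mm high. Origin: centre of its underside.
- sugar_can: Bystander: steel can, 70 mm wide, 60 mm high. Origin: centre of its underside.
Mind the look-alikes: they are no part of the job. What is shaped like the mould_base but pink or purple is not meant.

How it is judged (in metres and radians):
On the way, in this order (a step that is already met when the one before it is completed fails the run):
1. the nozzle is let go in the drawer (x of nozzle in the frame of drawer_floor between -0.085 and 0.085 m and y of nozzle in the frame of drawer_floor between -0.085 and 0.085 m and z of nozzle in the frame of drawer_floor between -0.006 and 0.04 m and contact force between the fingers and nozzle below 0.1 N), for 0.2 s.
2. the drawer is slid shut on the nozzle (x of nozzle in the frame of drawer_floor between -0.085 and 0.085 m and y of nozzle in the frame of drawer_floor between -0.085 and 0.085 m and z of nozzle in the frame of drawer_floor between -0.006 and 0.04 m and value of joint tip_box_drawer0 below 0.008 m), for 0.2 s.
3. the upper half is pressed home on the dowels (horizontal distance between hole_thick and dowel_thick below 0.003 m and horizontal distance between hole_thin and dowel_thin below 0.003 m and z of mould_top in the frame of mould_base below 0.042 m and angle between the z axis of mould_top and the z axis of mould_base, either way round below 0.03 rad), for 0.2 s.
At the end, for the whole second after the job is handed in: Still pressed by the robot (over 4 N): each hole within 3 mm of its own dowel, upper half level within 0.03 rad, gap under 2 mm, spring pins in by over 6 mm; the nozzle is in the drawer and the drawer shut to within 8 mm (all of step 2 and all of step 3 and value of joint ejector above 0.006 m and contact force between any of the fingers, the arm and mould_top above 4 N); the arm keeps its last pose, push and grip.
It fails at once if a bystander is moved by more than 30 mm (distance of any of round_lid, spoon, cutter, sprinkle_jar, bowl, sugar_can from where it was at the start of the episode above 0.03 m).
It also fails if it takes over 64 s, if anything falls off the work surface, if the arm or the gripper's body presses on something with over 40 N, if the wrist force passes 120 N, or if a joint passes its speed limit or range.

### The arm

A 6-joint arm with a two-finger parallel gripper is mounted at the origin on the work surface. World frame = base frame: x ahead of the robot, y to its left, z up, the work surface at z = 0. Lengths are in mm, angles in degrees, forces in N, time in s.
With the tool pointing down it reaches from about 300 to 850 mm from the base axis. Payload 4.2 kg.
Tool frame: the origin (TCP) lies midway between the tips of the shut fingers; the grasp point (between the pads) lies 19 mm behind it (grip_point_offset is the distance from the TCP to the grasp point, in mm); z points along the fingers, y is the direction in which the jaws open and shut (so a half turn about z gives the same grasp; the last joint's range is limited). The gripper opens to 91 mm and grips with 3 to 60 N. Pads are 32 mm wide; open, the fingers measure 118 mm over their backs; the gripper's body (76 mm by 178 mm) begins 60 mm behind the grasp point.
Start: joints at [75, 18.312, 89.639, -0, 72.044, -1.146], TCP at [137.685, 558.288, 213.976] pointing down, gripper open.
Joint ranges: [-177.97, 177.97], [-48.28, 115.42], [12.27, 149.76], [-77.06, 257.06], [2.81, 150.46], [-146.56, 146.56]. Speed limits (degrees/s): [147.25, 147.25, 180, 180, 180, 180].

### API

Orientations are given as a 3x3 rotation matrix whose columns are the frame's x, y, z axes.
In Python, from cell import get_obs, camera, hand_in, grip_point_offset gives the robot as it stands.
- The arm moves only by the shell command python3 -m pendant 'ROWS' [FORCE]. ROWS is JSON, a list of rows, each an object of numbers: "claw": the opening, from -1 (shut) to 1 (fully open), so that 0 is half open; "x", "y", "z": the shift along the tool's x, y, z in m; "wx", "wy", "wz": the turn, a rotation vector about the tool's x, y, z in rad. In form: [{"claw": .., "x": .., "y": .., "z": .., "wx": .., "wy": .., "wz": ..}, ...]. A call has 1 to 10 rows; each row shifts and turns the commanded pose from where the row before left it, along the tool's axes as they then stand; what a row does not reach is not made up. A row lasts 1/10 s, in which the tool goes at most 50 mm and 8.59 degrees, less where a joint would pass 70% of its speed; a pose out of reach is approached as far as the arm can. A call is refused whole if a number of a shift passes 0.05 or a number of a turn 0.15, either way. A call with a gripper value outside its range is refused whole. The fingers move at their own pace and stop on an object; FORCE is the grip in N (left out, the last holds). Time passes only in rows, so rows that do not move let the fingers close. It gives the time, the measured TCP pose, the force and the opening at its end, in the units of the state.
- get_obs(): the state, without advancing time (a new reading comes with each control period).
- camera(name): name is "side" or "top" or "wrist"; returns a dict with "img" (480x640x3 uint8, blue, green, red), "fx", "fy", "cx", "cy" (pixels), "rvec" (rotation vector, rad) and "tvec" (3), from world to camera coordinates, as OpenCV has them. Camera axes: x right, y down, z forward; pixel columns grow to the right and rows downward; lengths in mm; the calibration is good to about 2 mm. A picture is of the moment at which its call begins. There is no depth.
- hand_in(): hands the job in, once; it reports no verdict.
The state is a dict: "time_s": time; "joints": joint angles; "dq": joint speeds; "joint_torque": joint torques, N m; "tool_pos": TCP position; "orientation": TCP orientation; "wrist_force": force on the tool from outside, world axes, zero at the start; "wrist_torque": the same for the moment, N m; "opening": finger opening in mm.
Only numpy, scipy, OpenCV 4.12 (cv2) and the standard library are available. Lean on these libraries where they do the work, as an engineer would, in place of code of your own. Each camera call takes 0.05 s, during which the arm holds its last target.

## Working session

There is one attempt and no reset: what is moved stays moved. The work goes in short steps, Python scripts to look and compute and a shell command to move; the robot and the scene stay as the last step left them, time stands still between calls to the robot, and variables do not carry over. Pictures are saved under pics/ and viewed, and the job is handed in when it is done.

```bash
ls; mkdir -p pics; cat > h.py <<'E'
import numpy as np, cv2
from cell import get_obs, camera, hand_in, grip_point_offset
def snap(name,fn):
    c=camera(name); cv2.imwrite(fn,c["img"]); np.save(fn+'.npy',c,allow_pickle=True); return c
def load(fn): return np.load(fn+'.npy',allow_pickle=True).item()
def ray(c,u,v):
    R=cv2.Rodrigues(np.array(c["rvec"],float))[0]; t=np.array(c["tvec"],float).ravel()
    d=R.T@np.array([(u-c["cx"])/c["fx"],(v-c["cy"])/c["fy"],1]); o=-R.T@t
    return o,d
def plane(c,u,v,z):
    o,d=ray(c,u,v); return o+d*(z-o[2])/d[2]
def proj(c,P):
    p,_=cv2.projectPoints(np.array(P,float).reshape(-1,1,3),np.array(c["rvec"],float),np.array(c["tvec"],float),np.array([[c["fx"],0,c["cx"]],[0,c["fy"],c["cy"]],[0,0,1.]]),None)
    return p[:,0]
E
python3 - <<'E'
from h import *
print(get_obs(), grip_point_offset)
for n in ("top","side","wrist"):
    c=snap(n,f"pics/{n}0.png"); o,d=ray(c,320,240); print(n,o,d,c["fx"])
E
```

```text
pics
{'time_s': 0.0, 'joints': array([ 7.50015304e+01,  1.83517506e+01,  8.97071084e+01,  1.40574508e-04,
        7.20438151e+01, -1.14694518e+00]), 'dq': array([ 0.01593236, -0.02831063, -0.03974721,  0.07386671, -0.05796522,
        0.10949923]), 'joint_torque': array([-4.94904834e-04, -4.12455010e+01, -2.31978554e+01,  7.28070200e-02,
        4.54813137e-02, -1.22059678e-04]), 'tool_pos': array([137.53481272, 557.78179992, 213.11442907]), 'orientation': array([[-9.70919191e-01,  2.39406993e-01, -4.66012141e-04],
       [ 2.39407443e-01,  9.70917649e-01, -1.73034810e-03],
       [ 3.82019779e-05, -1.79159495e-03, -9.99998394e-01]]), 'wrist_force': array([ 0.45545049, -1.00188981, -1.23283743]), 'wrist_torque': array([-0.01901188,  0.03312493,  0.04819971]), 'opening': 91.10061197776413} 18.8
top [ 397.59315057  -51.27115704 1404.79436672] [ 0.04098159  0.03835645 -0.99862078] 473.85649386379896
side [ 199.33351139 1099.80734968  718.16019152] [ 0.19438375 -0.84743547 -0.49406136] 582.5537845236753
wrist [ 72.79789433 573.3977753  384.68545537] [ 0.22952199 -0.06309603 -0.97127729] 370.0775545282471
```

View pics/top0.png

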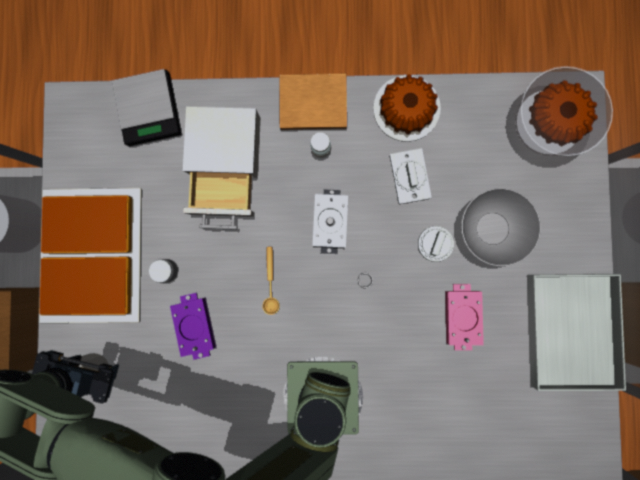

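View pics/side0.png

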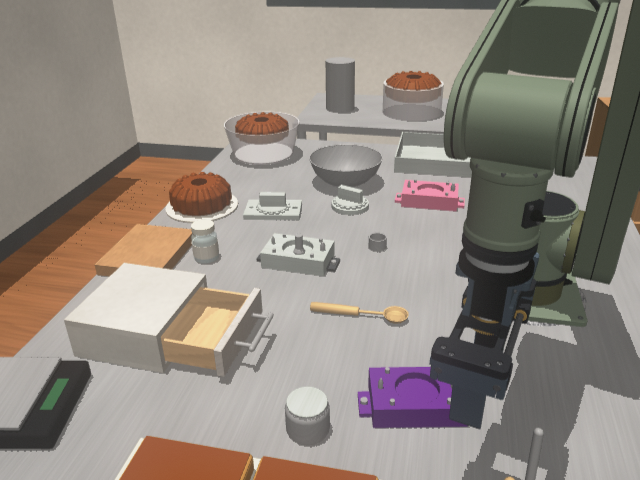

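View pics/wrist0.png

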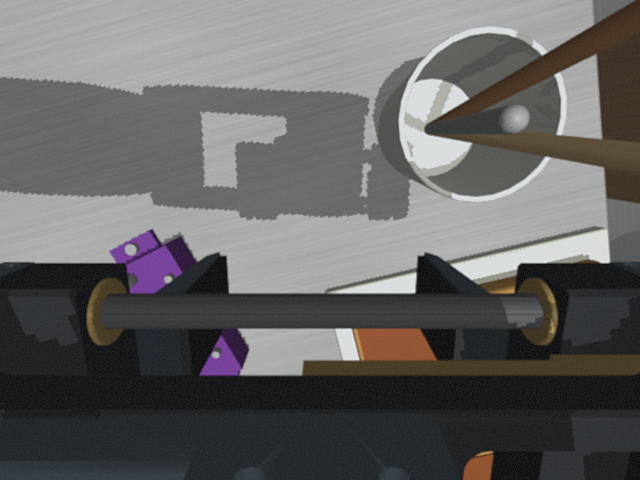

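Top view: the bare lower half with the nozzle is at (330,221), with purple (192,326) and pink (465,317) look-alikes. The rectangular upper half is at (410,176) and the round lid at (436,243). The white box is at (220,140) with its drawer open toward -x and the handle at (219,225). I'll check these in close crops.

```bash
python3 - <<'E'
from h import *
c=load("pics/top0.png"); im=c["img"]
a=cv2.resize(im[140:270,300:460],None,fx=5,fy=4.6,interpolation=cv2.INTER_CUBIC)
a=cv2.resize(im[140:270,300:460],(738,600),interpolation=cv2.INTER_CUBIC);cv2.imwrite("pics/cropA.png",a)
b=cv2.resize(im[95:240,170:270],(414,600),interpolation=cv2.INTER_CUBIC);cv2.imwrite("pics/cropB.png",b)
s=load("pics/side0.png")["img"]
cv2.imwrite("pics/cropC.png",cv2.resize(s[180:285,230:390],(800,525),interpolation=cv2.INTER_CUBIC))
E
```

```text
(no output)
```

View pics/cropA.png

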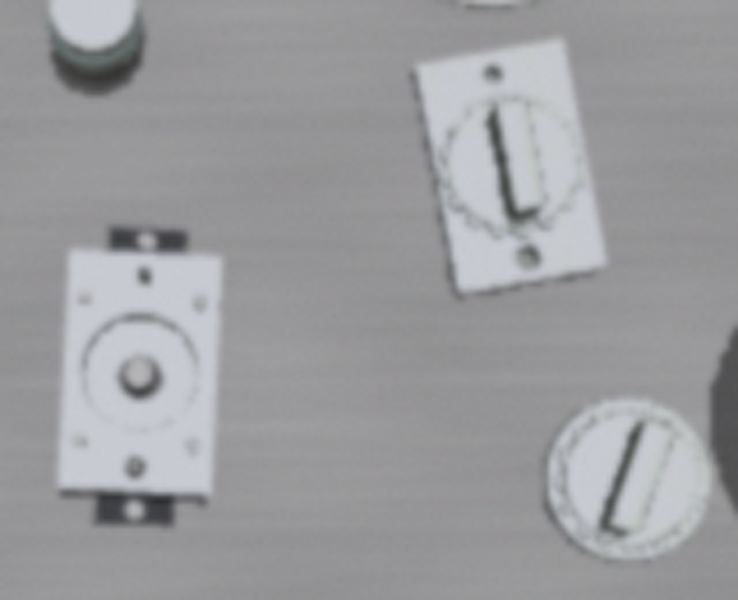

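View pics/cropB.png

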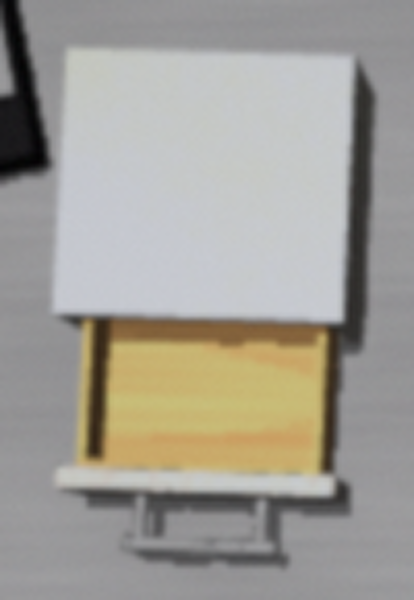

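View pics/cropC.png

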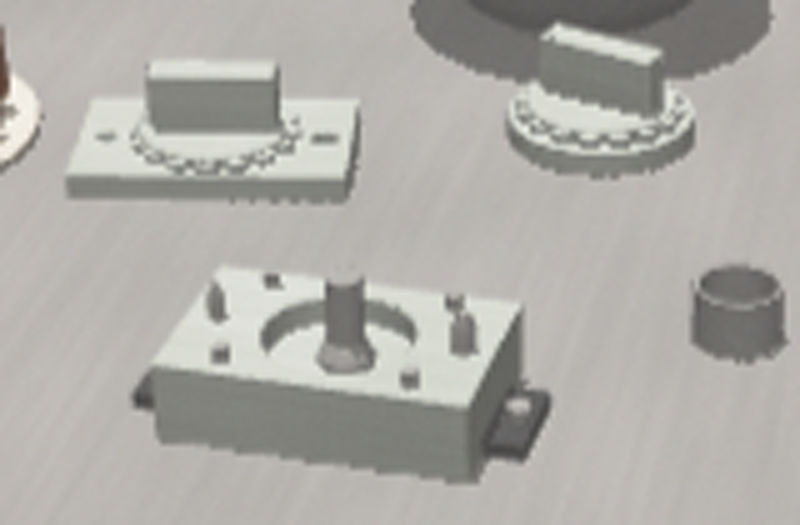

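Crops: the base at (330,221) has the nozzle standing in it, with the thin dowel far and the thick dowel near, so its x points roughly along +x world. The rectangular upper half at (410,176) has its wide hole on the near side, which matches. The round lid has no holes. Measuring now.

```bash
cat > m.py <<'E'
from h import *
c=load("pics/top0.png"); im=c["img"]
def quad(x0,x1,y0,y1,thr,z,K=8,show=None):
    g=cv2.cvtColor(im[y0:y1,x0:x1],cv2.COLOR_BGR2GRAY); g=cv2.resize(g,None,fx=K,fy=K,interpolation=cv2.INTER_CUBIC)
    m=cv2.morphologyEx((g>thr).astype(np.uint8),cv2.MORPH_CLOSE,np.ones((5*K,5*K)))
    m=cv2.morphologyEx(m,cv2.MORPH_OPEN,np.ones((3*K,3*K)))
    cs,_=cv2.findContours(m,cv2.RETR_EXTERNAL,cv2.CHAIN_APPROX_NONE); k=max(cs,key=cv2.contourArea)
    pts=(k[:,0]+.5)/K-.5+[x0,y0]
    W=np.array([plane(c,u,v,z)[:2] for u,v in pts],np.float32)
    r=cv2.minAreaRect(W); return r,cv2.boxPoints(r),pts.mean(0)
if __name__=="__main__":
  for n,a,s in (("base",(306,356,185,258),(200,205,210)),("top",(382,438,140,210),(195,200,205)),("box",(176,266,98,190),(200,205))):
    for thr in s:
        r,b,p=quad(*a,thr,dict(base=40,top=14,box=85)[n]); print(n,thr,r,b.round(1).tolist())
  for n,uv,z in (("nozzle tip",(300+140/4.6125,140+370/4.615),71),("dowthin",(300+144/4.6125,140+272/4.615),60),("dowthick",(300+134/4.6125,140+465/4.615),60),("holethin",(300+492/4.6125,140+72/4.615),14),("holethick",(300+529/4.6125,140+257/4.615),14)):
    print(n,plane(c,*[q-.4 for q in uv],z).round(1))
E
python3 m.py; python3 - <<'E'
from h import *
im=load("pics/top0.png")["img"]; g=cv2.cvtColor(im,cv2.COLOR_BGR2GRAY)
print(g[205,300:360]); print(g[155,380:440]); print(g[125,170:270:2])
E
```

```text
base 200 ((510.1840515136719, -28.351470947265625), (88.88383483886719, 141.7320556640625), 86.66356658935547) [[436.8999938964844, -68.5999984741211], [578.2999877929688, -76.80000305175781], [583.5, 11.899999618530273], [442.0, 20.100000381469727]]
[147 147 147 147 147 145 147 145 146 146 145 146 146 154 174 194 191 174
 170 178 196 200 202 202 202 201 203 202 201 202 201 202 202 202 201 202
 201 203 202 202 200 190 170 170 178 195 195 176 157 153 152 153 152 152
 153 152 152 152 152 152]
[151 150 150 150 150 150 150 150 142 138 166 195 199 199 199 200 201 200
 201 201 201 200 200 197 179 137 109 105 142 186 198 200 201 200 200 200
 200 201 201 200 199 199 193 174 155 149 150 150 150 151 150 150 149 151
 151 150 150 150 150 151]
[ 25  27  25  19   9  83 149 161 195 198 198 198 197 198 199 198 198 198
 198 199 198 198 198 197 199 198 198 198 199 198 198 199 199 198 198 198
 199 199 199 199 199 199 172  52  53 116 152 153 151 152]Traceback (most recent call last):
  File "m.py", line 14, in <module>
    r,b,p=quad(*a,thr,dict(base=40,top=14,box=85)[n]); print(n,thr,r,b.round(1).tolist())
          ~~~~^^^^^^^^^^^^^^^^^^^^^^^^^^^^^^^^^^^^^^^
  File "m.py", line 7, in quad
    cs,_=cv2.findContours(m,cv2.RETR_EXTERNAL,cv2.CHAIN_APPROX_NONE); k=max(cs,key=cv2.contourArea)
                                                                        ~~~^^^^^^^^^^^^^^^^^^^^^^^^
ValueError: max() iterable argument is empty
```

```bash
sed -i 's/(200,205,210)/(176,180)/; s/(195,200,205)/(176,180)/; s/(200,205))/(176,180))/; s/for thr in s/for thr in s/' m.py; python3 m.py
```

```text
base 176 ((510.4139099121094, -28.76968002319336), (96.89258575439453, 149.5019989013672), 86.52714538574219) [[432.8999938964844, -72.5999984741211], [582.0999755859375, -81.69999694824219], [588.0, 15.100000381469727], [438.70001220703125, 24.100000381469727]]
base 180 ((510.63653564453125, -28.758636474609375), (95.91756439208984, 148.0219268798828), 86.72808074951172) [[434.0, -72.4000015258789], [581.7999877929688, -80.9000015258789], [587.2999877929688, 14.899999618530273], [439.5, 23.299999237060547]]
top 176 ((642.1610717773438, -267.1323547363281), (148.85736083984375, 94.79945373535156), 9.58941650390625) [[560.9000244140625, -232.8000030517578], [576.7000122070312, -326.29998779296875], [723.4000244140625, -301.5], [707.7000122070312, -208.0]]
top 180 ((642.0679321289062, -267.0394287109375), (148.00259399414062, 94.15394592285156), 9.580561637878418) [[561.2999877929688, -232.89999389648438], [576.9000244140625, -325.79998779296875], [722.9000244140625, -301.1000061035156], [707.2000122070312, -208.3000030517578]]
box 176 ((741.6078491210938, 284.63897705078125), (199.2912139892578, 183.74061584472656), 87.33221435546875) [[645.2000122070312, 189.39999389648438], [828.7000122070312, 180.8000030517578], [838.0, 379.8999938964844], [654.5, 388.5]]
box 180 ((741.5831298828125, 284.3773193359375), (198.34735107421875, 183.03575134277344), 87.25946807861328) [[645.4000244140625, 189.6999969482422], [828.2999877929688, 180.89999389648438], [837.7000122070312, 379.1000061035156], [654.9000244140625, 387.79998779296875]]
nozzle tip [509.2 -28.7  71. ]
dowthin [570.9 -31.6  60. ]
dowthick [451.5 -24.2  60. ]
holethin [ 702.5 -255.2   14. ]
holethick [ 583.1 -276.3   14. ]
```

```bash
cat > go.py <<'E'
from h import *
import sys
# usage: go.py x y z yaw : remaining tool-frame shift (after turn) and turn; yaw = angle of (-tool x) from world x
def go(x,y,z,yaw):
    o=get_obs(); R=np.array(o["orientation"]); p=np.array(o["tool_pos"])
    a=np.radians(yaw); T=np.array([[-np.cos(a),-np.sin(a),0],[-np.sin(a),np.cos(a),0],[0,0,-1]]).T.T
    T=np.column_stack([[-np.cos(a),-np.sin(a),0],[-np.sin(a),np.cos(a),0],[0,0,-1]])
    w=cv2.Rodrigues(R.T@T)[0].ravel(); d=T.T@(np.array([x,y,z])-p)
    print("turn",w.round(4),"shift mm after turn",d.round(1),"t",round(o["time_s"],2),"pos",p.round(1),"F",np.round(o["wrist_force"],1),"open",round(o["opening"],1),"j",np.round(o["joints"],0))
if __name__=="__main__": go(*map(float,sys.argv[1:5]))
E
python3 go.py 510.4 -28.8 160 -3.4
```

```text
turn [-0.0013 -0.0002 -0.1824] shift mm after turn [-407.  -563.6   53.3] t 0.15 pos [137.6 557.9 213.3] F [-1.  -0.  -0.3] open 91.3 j [75. 18. 90.  0. 72. -1.]
```

```bash
python3 - <<'E'
from h import *
c=load("pics/top0.png")
a=np.radians(-2.7);u=np.array([np.cos(a),np.sin(a)]);n=np.array([-u[1],u[0]]);B=np.array([741.6,284.5])-7.5*u
print("box",B)
for nm,uv,z in (("frontpanel outer top",(170+195/4.14,95+492/4.138),71),("panel inner",(170+195/4.14,95+470/4.138),71),("bar",(170+205/4.14,95+545/4.138),52.5)):
    p=plane(c,uv[0]-.4,uv[1]-.4,z)[:2]; print(nm,p.round(1),"box frame",((p-B)@u).round(1),((p-B)@n).round(1))
for nm,uv,z in (("lid",(436,243),10),("spoon",(270,280),8),("cutter",(364,281),30),("jar",(320,144),90),("bowl",(497,228),80),("can",(162,270),60)): print(nm,plane(c,*uv,z).round(0))
E
```

```text
box [734.10832594 284.85329838]
frontpanel outer top [531.  293.3] box frame -203.3 -1.1
panel inner [546.2 293.4] box frame -188.1 -0.4
bar [495.8 291. ] box frame -238.4 -5.1
lid [ 442. -337.   10.]
spoon [339. 151.   8.]
cutter [ 334. -124.   30.]
jar [722.  -3.  90.]
bowl [ 480. -492.   80.]
can [372. 453.  60.]
```

```bash
python3 -m pendant '[{"claw":0.3,"wz":-0.0912},{"claw":0.3,"wz":-0.0912},{"claw":0.3,"x":-0.0271,"y":-0.0376},{"claw":0.3,"x":-0.0271,"y":-0.0376},{"claw":0.3,"x":-0.0271,"y":-0.0376},{"claw":0.3,"x":-0.0271,"y":-0.0376},{"claw":0.3,"x":-0.0271,"y":-0.0376},{"claw":0.3,"x":-0.0271,"y":-0.0376},{"claw":0.3,"x":-0.0271,"y":-0.0376},{"claw":0.3,"x":-0.0271,"y":-0.0376}]' 20; python3 -m pendant '[{"claw":0.3,"x":-0.0271,"y":-0.0376},{"claw":0.3,"x":-0.0271,"y":-0.0376},{"claw":0.3,"x":-0.0271,"y":-0.0376},{"claw":0.3,"x":-0.0271,"y":-0.0376},{"claw":0.3,"x":-0.0271,"y":-0.0376},{"claw":0.3,"x":-0.0271,"y":-0.0376},{"claw":0.3,"x":-0.0271,"y":-0.0376},{"claw":0.3}]' 20
python3 go.py 510.4 -28.8 160 -3.4
python3 -c "
from h import *
snap('wrist','pics/w1.png');snap('top','pics/t1.png')"
```

```text
turn [-0.0013 -0.0002 -0.1824] shift mm after turn [-407.  -563.6   53.3] t 0.15 pos [137.6 557.9 213.3] F [-1.  -0.  -0.3] open 91.3 j [75. 18. 90.  0. 72. -1.]schema error: expected keys claw, x, y, z, wx, wy, wz
schema error: expected keys claw, x, y, z, wx, wy, wz
```

View pics/w1.png

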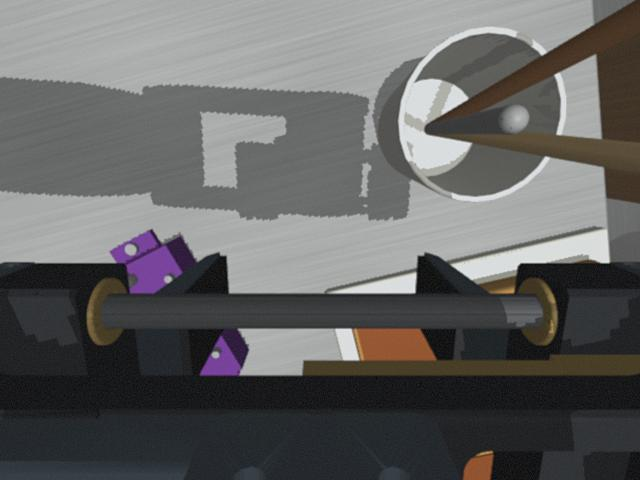

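The move was refused because every row needs all seven keys, so the arm has not moved.

```bash
python3 -m pendant '[{"claw":0.3,"x":0,"y":0,"z":0,"wx":0,"wy":0,"wz":-0.0912},{"claw":0.3,"x":0,"y":0,"z":0,"wx":0,"wy":0,"wz":-0.0912},{"claw":0.3,"x":-0.0271,"y":-0.0376,"z":0,"wx":0,"wy":0,"wz":0},{"claw":0.3,"x":-0.0271,"y":-0.0376,"z":0,"wx":0,"wy":0,"wz":0},{"claw":0.3,"x":-0.0271,"y":-0.0376,"z":0,"wx":0,"wy":0,"wz":0},{"claw":0.3,"x":-0.0271,"y":-0.0376,"z":0,"wx":0,"wy":0,"wz":0},{"claw":0.3,"x":-0.0271,"y":-0.0376,"z":0,"wx":0,"wy":0,"wz":0},{"claw":0.3,"x":-0.0271,"y":-0.0376,"z":0,"wx":0,"wy":0,"wz":0},{"claw":0.3,"x":-0.0271,"y":-0.0376,"z":0,"wx":0,"wy":0,"wz":0},{"claw":0.3,"x":-0.0271,"y":-0.0376,"z":0,"wx":0,"wy":0,"wz":0}]' 20; python3 -m pendant '[{"claw":0.3,"x":-0.0271,"y":-0.0376,"z":0,"wx":0,"wy":0,"wz":0},{"claw":0.3,"x":-0.0271,"y":-0.0376,"z":0,"wx":0,"wy":0,"wz":0},{"claw":0.3,"x":-0.0271,"y":-0.0376,"z":0,"wx":0,"wy":0,"wz":0},{"claw":0.3,"x":-0.0271,"y":-0.0376,"z":0,"wx":0,"wy":0,"wz":0},{"claw":0.3,"x":-0.0271,"y":-0.0376,"z":0,"wx":0,"wy":0,"wz":0},{"claw":0.3,"x":-0.0271,"y":-0.0376,"z":0,"wx":0,"wy":0,"wz":0},{"claw":0.3,"x":-0.0271,"y":-0.0376,"z":0,"wx":0,"wy":0,"wz":0},{"claw":0.3,"x":0,"y":0,"z":0,"wx":0,"wy":0,"wz":0}]' 20
python3 go.py 510.4 -28.8 160 -3.4
python3 -c "
from h import *
snap('wrist','pics/w1.png')"
```

```text
time_s: 1.25
tool_pos: [336.8, 243.5, 214.1]
orientation: [[-0.998, 0.059, 0.001], [0.059, 0.998, 0.0], [-0.001, 0.001, -1.0]]
wrist_force: [0.8, 0.6, -1.2]
opening: 59.5
time_s: 2.05
tool_pos: [512.6, -33.1, 213.5]
orientation: [[-0.998, 0.064, 0.002], [0.064, 0.998, -0.002], [-0.002, -0.002, -1.0]]
wrist_force: [-1.3, 0.8, -0.1]
opening: 59.0
turn [-0.0017  0.0017 -0.0051] shift mm after turn [ 2.5  4.2 53.5] t 2.05 pos [512.6 -33.1 213.5] F [-1.3  0.8 -0.1] open 59.0 j [ -5.  13.  98.  -0.  70. -91.]
```

View pics/w1.png

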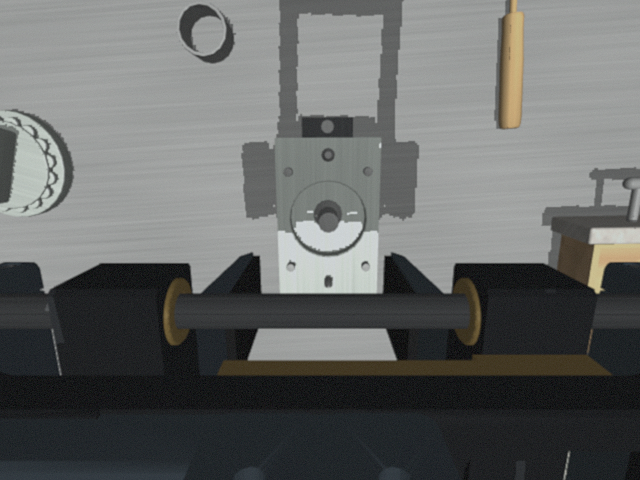

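Wrist view: the base is centred with the nozzle tip at about (328,213). The thick dowel is at (328,155), the thin one at (328,282), and the finger gap straddles the base. Cross-checking positions.

```bash
python3 - <<'E'
from h import *
c=load("pics/w1.png")
cv2.imwrite("pics/w1c.png",cv2.resize(c["img"][110:300,250:410],(640,600)[:2] if 0 else (505,600),interpolation=cv2.INTER_CUBIC))
for n,uv,z in (("noz",(328,213),71),("thick",(328,155),60),("thin",(328,280),60)): print(n,plane(c,*uv,z).round(1))
E
python3 go.py 510.4 -28.8 160 -3.4
```

```text
noz [499.6 -27.5  71. ]
thick [451.3 -24.4  60. ]
thin [564.3 -31.4  60. ]
turn [ 0.0001 -0.0006 -0.0041] shift mm after turn [ 0.6  2.  53.4] t 2.1 pos [510.9 -30.8 213.4] F [-0.4  1.3  0.4] open 59.3 j [ -5.  13.  98.   0.  70. -91.]
```

View pics/w1c.png

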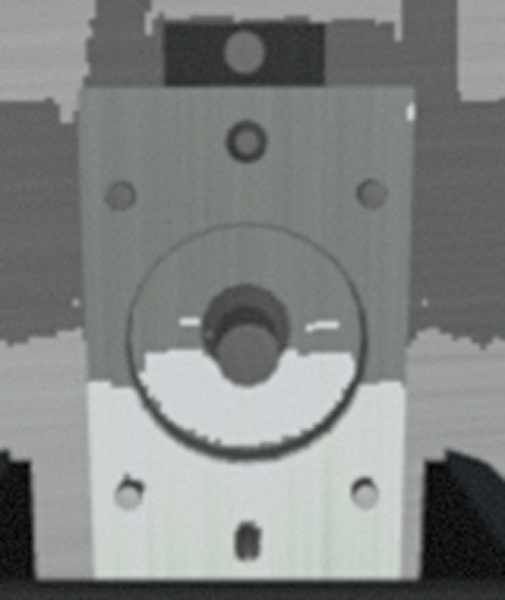

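The enlarged crop puts the nozzle's tube top at wrist pixel (328,222), lower than my first reading. Recomputing.

```bash
python3 - <<'E'
from h import *
c=load("pics/w1.png")
for n,uv,z in (("noz",(327.9,221.4),71),("thick",(327.6,154.6),60),("thin",(327.9,284),60)): print(n,plane(c,*uv,z).round(1))
E
```

```text
noz [506.9 -28.1  71. ]
thick [450.9 -24.7  60. ]
thin [568.2 -31.7  60. ]
```

```bash
python3 -m pendant '[{"claw":0.3,"x":0.0025,"y":0.0021,"z":0.04,"wx":0,"wy":0,"wz":-0.004},{"claw":0.3,"x":0,"y":0,"z":0.04,"wx":0,"wy":0,"wz":0},{"claw":0.3,"x":0,"y":0,"z":0.03,"wx":0,"wy":0,"wz":0},{"claw":0.3,"x":0,"y":0,"z":0.02,"wx":0,"wy":0,"wz":0},{"claw":0.3,"x":0,"y":0,"z":0,"wx":0,"wy":0,"wz":0}]' 20; python3 go.py 508.5 -28.5 44 -3.4
```

```text
time_s: 2.6
tool_pos: [504.6, -25.2, 81.5]
orientation: [[-0.999, 0.054, -0.007], [0.054, 0.999, 0.001], [0.007, 0.001, -1.0]]
wrist_force: [-0.4, 0.4, -0.0]
opening: 59.2
turn [ 0.0005 -0.007   0.0052] shift mm after turn [-4.1 -3.  37.5] t 2.6 pos [504.6 -25.2  81.5] F [-0.4  0.4 -0. ] open 59.2 j [ -4.  20. 109.   0.  52. -91.]
```

```bash
python3 -m pendant '[{"claw":0.3,"x":0,"y":0,"z":0.015,"wx":0,"wy":0,"wz":0},{"claw":0.3,"x":0,"y":0,"z":0,"wx":0,"wy":0,"wz":0},{"claw":0.3,"x":0,"y":0,"z":0,"wx":0,"wy":0,"wz":0}]' 20; python3 go.py 508.5 -28.5 44 -3.4
```

```text
time_s: 2.9
tool_pos: [508.0, -26.1, 70.1]
orientation: [[-0.999, 0.055, 0.001], [0.055, 0.999, 0.0], [-0.001, 0.0, -1.0]]
wrist_force: [-0.5, -0.1, 0.3]
opening: 59.5
turn [0.0002 0.0012 0.0046] shift mm after turn [-0.7 -2.4 26.1] t 2.9 pos [508.  -26.1  70.1] F [-0.5 -0.1  0.3] open 59.5 j [ -4.  20. 110.   0.  50. -91.]
```

```bash
python3 -m pendant '[{"claw":0.3,"x":-0.0007,"y":-0.0024,"z":0.013,"wx":0,"wy":0,"wz":0.004},{"claw":0.3,"x":0,"y":0,"z":0.013,"wx":0,"wy":0,"wz":0},{"claw":0.3,"x":0,"y":0,"z":0,"wx":0,"wy":0,"wz":0},{"claw":-0.3,"x":0,"y":0,"z":0,"wx":0,"wy":0,"wz":0},{"claw":-1,"x":0,"y":0,"z":0,"wx":0,"wy":0,"wz":0},{"claw":-1,"x":0,"y":0,"z":0,"wx":0,"wy":0,"wz":0},{"claw":-1,"x":0,"y":0,"z":0,"wx":0,"wy":0,"wz":0},{"claw":-1,"x":0,"y":0,"z":0,"wx":0,"wy":0,"wz":0}]' 20; python3 go.py 508.5 -28.5 44 -3.4
```

```text
time_s: 3.7
tool_pos: [508.3, -29.0, 43.2]
orientation: [[-0.998, 0.059, 0.001], [0.059, 0.998, 0.0], [-0.001, 0.0, -1.0]]
wrist_force: [0.1, 1.0, -0.4]
opening: 21.9
turn [ 0.0001  0.0005 -0.    ] shift mm after turn [-0.1  0.5 -0.8] t 3.7 pos [508.3 -29.   43.2] F [ 0.1  1.  -0.4] open 21.9 j [ -5.  23. 112.   0.  46. -91.]
```

```bash
python3 -m pendant '[{"claw":-1,"x":0,"y":0,"z":0,"wx":0,"wy":0,"wz":0},{"claw":-1,"x":0,"y":0,"z":0,"wx":0,"wy":0,"wz":0}]' 20; python3 -m pendant '[{"claw":-1,"x":0,"y":0,"z":-0.03,"wx":0,"wy":0,"wz":0},{"claw":-1,"x":0,"y":0,"z":-0.04,"wx":0,"wy":0,"wz":0},{"claw":-1,"x":0,"y":0,"z":-0.04,"wx":0,"wy":0,"wz":0},{"claw":-1,"x":0,"y":0,"z":-0.03,"wx":0,"wy":0,"wz":0},{"claw":-1,"x":0,"y":0,"z":0,"wx":0,"wy":0,"wz":0},{"claw":-1,"x":0,"y":0,"z":0,"wx":0,"wy":0,"wz":0}]' 20; python3 go.py 601.2 291.1 180 -2.7;  python3 -c "
from h import *
snap('side','pics/s2.png')"
```

```text
time_s: 3.9
tool_pos: [508.3, -29.0, 43.1]
orientation: [[-0.998, 0.059, 0.0], [0.059, 0.998, 0.0], [-0.0, 0.0, -1.0]]
wrist_force: [0.2, -0.3, 0.6]
opening: 16.7
time_s: 4.5
tool_pos: [508.0, -29.0, 182.9]
orientation: [[-0.998, 0.059, 0.0], [0.059, 0.998, 0.0], [-0.0, 0.0, -1.0]]
wrist_force: [-0.8, -0.2, -1.7]
opening: 16.9
turn [ 0.0001  0.0004 -0.0123] shift mm after turn [-78.  324.2   2.9] t 4.5 pos [508.  -29.  182.9] F [-0.8 -0.2 -1.7] open 16.9 j [ -5.  14. 101.   0.  65. -91.]
```

View pics/s2.png

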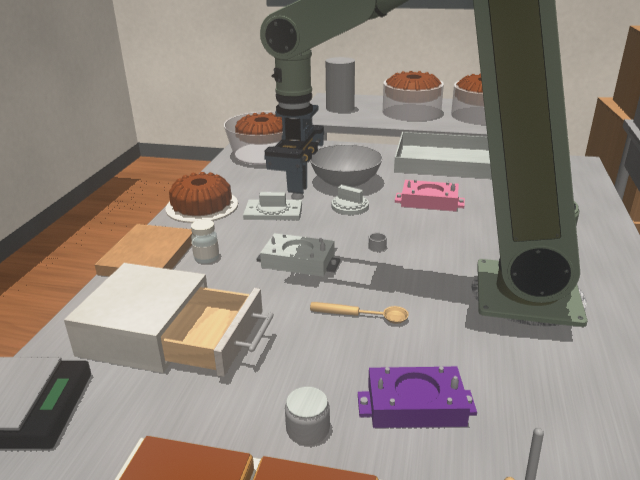

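The nozzle has left the base and the opening is 16.9, so it's in the fingers. Moving over the drawer.

```bash
python3 -m pendant '[{"claw":-1,"x":-0.0097,"y":0.0405,"z":0,"wx":0,"wy":0,"wz":-0.012},{"claw":-1,"x":-0.0097,"y":0.0405,"z":0,"wx":0,"wy":0,"wz":0},{"claw":-1,"x":-0.0097,"y":0.0405,"z":0,"wx":0,"wy":0,"wz":0},{"claw":-1,"x":-0.0097,"y":0.0405,"z":0,"wx":0,"wy":0,"wz":0},{"claw":-1,"x":-0.0097,"y":0.0405,"z":0,"wx":0,"wy":0,"wz":0},{"claw":-1,"x":-0.0097,"y":0.0405,"z":0,"wx":0,"wy":0,"wz":0},{"claw":-1,"x":-0.0097,"y":0.0405,"z":0,"wx":0,"wy":0,"wz":0},{"claw":-1,"x":-0.0097,"y":0.0405,"z":0,"wx":0,"wy":0,"wz":0},{"claw":-1,"x":0,"y":0,"z":0,"wx":0,"wy":0,"wz":0},{"claw":-1,"x":0,"y":0,"z":0,"wx":0,"wy":0,"wz":0}]' 20; python3 go.py 601.2 291.1 100 -2.7;  python3 -c "
from h import *
snap('side','pics/s3.png');snap('top','pics/t3.png')"
```

```text
time_s: 5.55
tool_pos: [600.5, 291.0, 180.1]
orientation: [[-0.999, 0.046, -0.004], [0.046, 0.999, -0.003], [0.004, -0.003, -1.0]]
wrist_force: [0.0, -0.6, 0.1]
opening: 16.9
turn [-0.0028 -0.0043  0.0014] shift mm after turn [-0.7  0.2 80.1] t 5.55 pos [600.5 291.  180.1] F [ 0.  -0.6  0.1] open 16.9 j [ 25.  28.  79.  -0.  73. -62.]
```

View pics/s3.png

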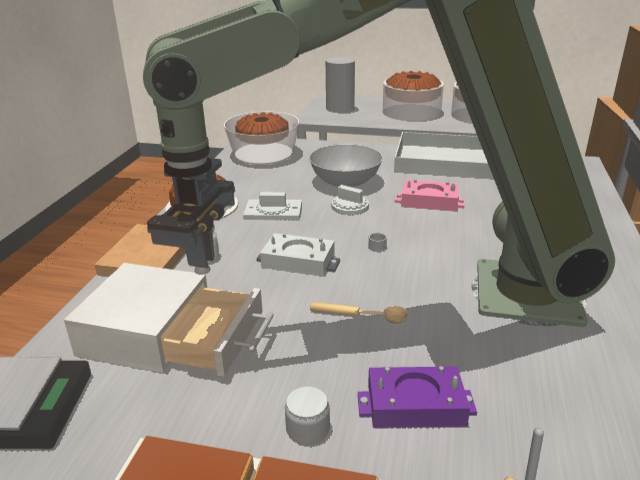

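View pics/t3.png

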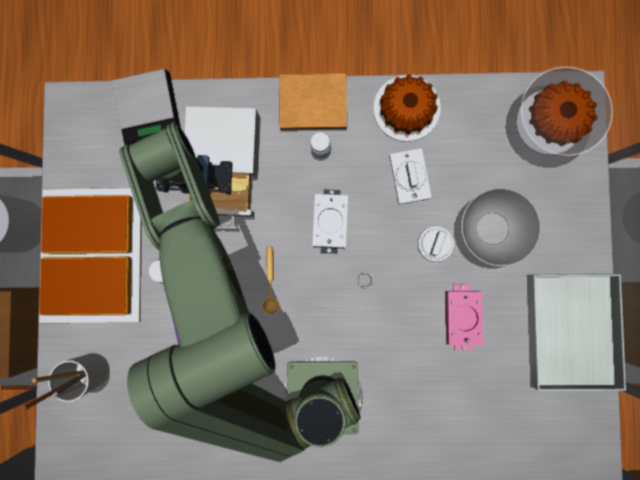

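The side view shows the nozzle's foot below the fingertips at (202,270), above the clear part of the drawer. Lowering it.

```bash
python3 -m pendant '[{"claw":-1,"x":-0.0005,"y":0,"z":0.035,"wx":0,"wy":0,"wz":0},{"claw":-1,"x":0,"y":0,"z":0.035,"wx":0,"wy":0,"wz":0},{"claw":-1,"x":0,"y":0,"z":0.03,"wx":0,"wy":0,"wz":0},{"claw":-1,"x":0,"y":0,"z":0.02,"wx":0,"wy":0,"wz":0},{"claw":-1,"x":0,"y":0,"z":0,"wx":0,"wy":0,"wz":0},{"claw":-1,"x":0,"y":0,"z":0.01,"wx":0,"wy":0,"wz":0},{"claw":-1,"x":0,"y":0,"z":0,"wx":0,"wy":0,"wz":0},{"claw":-1,"x":0,"y":0,"z":0,"wx":0,"wy":0,"wz":0}]' 20; python3 go.py 601.2 291.1 40.5 -2.7
```

```text
time_s: 6.45
tool_pos: [602.6, 290.7, 54.0]
orientation: [[-0.999, 0.048, 0.002], [0.048, 0.999, 0.001], [-0.002, 0.001, -1.0]]
wrist_force: [-0.2, -0.1, -0.2]
opening: 16.9
turn [ 0.0008  0.0015 -0.0006] shift mm after turn [ 1.4  0.3 13.5] t 6.45 pos [602.6 290.7  54. ] F [-0.2 -0.1 -0.2] open 16.9 j [ 25.  34.  88.   0.  58. -62.]
```

```bash
python3 -m pendant '[{"claw":-1,"x":0.001,"y":0,"z":0.008,"wx":0,"wy":0,"wz":0},{"claw":-1,"x":0,"y":0,"z":0.005,"wx":0,"wy":0,"wz":0},{"claw":-1,"x":0,"y":0,"z":0,"wx":0,"wy":0,"wz":0},{"claw":-1,"x":0,"y":0,"z":0,"wx":0,"wy":0,"wz":0}]' 20; python3 go.py 601.2 291.1 40.5 -2.7
```

```text
time_s: 6.85
tool_pos: [600.9, 290.9, 39.8]
orientation: [[-0.999, 0.047, -0.0], [0.047, 0.999, -0.0], [0.0, -0.0, -1.0]]
wrist_force: [0.6, -0.2, -0.9]
opening: 17.1
turn [-0.0001 -0.0002 -0.0002] shift mm after turn [-0.3  0.2 -0.7] t 6.85 pos [600.9 290.9  39.8] F [ 0.6 -0.2 -0.9] open 17.1 j [ 25.  34.  89.   0.  56. -62.]
```

Release and rise.

```bash
python3 -m pendant '[{"claw":0.2,"x":0,"y":0,"z":0,"wx":0,"wy":0,"wz":0},{"claw":0.2,"x":0,"y":0,"z":0,"wx":0,"wy":0,"wz":0},{"claw":0.2,"x":0,"y":0,"z":0,"wx":0,"wy":0,"wz":0},{"claw":0.2,"x":0,"y":0,"z":0,"wx":0,"wy":0,"wz":0},{"claw":0.2,"x":0,"y":0,"z":0,"wx":0,"wy":0,"wz":0}]' 20; python3 -m pendant '[{"claw":0.2,"x":0,"y":0,"z":-0.03,"wx":0,"wy":0,"wz":0},{"claw":0.2,"x":0,"y":0,"z":-0.04,"wx":0,"wy":0,"wz":0},{"claw":0.2,"x":0,"y":0,"z":-0.04,"wx":0,"wy":0,"wz":0},{"claw":-1,"x":0,"y":0,"z":0,"wx":0,"wy":0,"wz":0}]' 20;python3 go.py 450 297 150 -2.7;  python3 -c "
from h import *
snap('side','pics/s4.png');snap('wrist','pics/w4.png')"
```

```text
time_s: 7.35
tool_pos: [601.1, 290.8, 40.0]
orientation: [[-0.999, 0.047, 0.0], [0.047, 0.999, 0.0], [-0.0, 0.0, -1.0]]
wrist_force: [-0.3, 0.8, -0.8]
opening: 53.2
time_s: 7.75
tool_pos: [604.4, 292.4, 156.9]
orientation: [[-0.999, 0.047, 0.012], [0.047, 0.999, 0.006], [-0.011, 0.006, -1.0]]
wrist_force: [-1.1, 0.1, 0.1]
opening: 49.4
turn [ 0.0061  0.0114 -0.0003] shift mm after turn [154.4  -2.6   6.9] t 7.75 pos [604.4 292.4 156.9] F [-1.1  0.1  0.1] open 49.4 j [ 25.  29.  81.   0.  69. -62.]
```

View pics/s4.png

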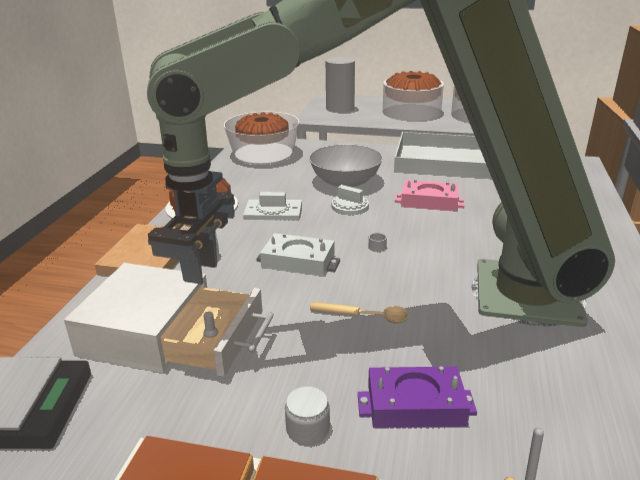

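View pics/w4.png

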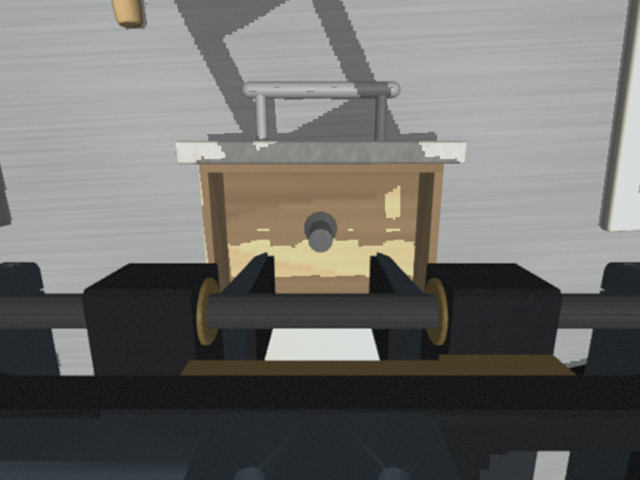

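The nozzle stands upright and free in the drawer at wrist (320,235) and side (210,322). The handle bar's centre is at wrist (321,90). Measuring the bar.

```bash
python3 - <<'E'
from h import *
c=load("pics/w4.png")
a=np.radians(-2.7);u=np.array([np.cos(a),np.sin(a)]);n=np.array([-u[1],u[0]]);B=np.array([734.1,284.85])
for nm,uv,z in (("bar",(321,90),49),("panel front top",(321,142),71),("noz",(320,240),66)):
    p=plane(c,*uv,z)[:2]; print(nm,p.round(1),"box frame",((p-B)@u).round(1),((p-B)@n).round(1))
for s in (-175,-141-17): print(s, (B+u*s).round(1))
E
```

```text
bar [496.5 296.2] box frame -237.8 0.1
panel front top [531.9 294.4] box frame -202.4 0.0
noz [600.1 290.4] box frame -134.1 -0.8
-175 [559.3 293.1]
-158 [576.3 292.3]
```

```bash
python3 -m pendant '[{"claw":-1,"x":0.04,"y":0,"z":0,"wx":0,"wy":0,"wz":0},{"claw":-1,"x":0.04,"y":0,"z":0,"wx":0,"wy":0,"wz":0},{"claw":-1,"x":0.04,"y":0,"z":0,"wx":0,"wy":0,"wz":0},{"claw":-1,"x":0.035,"y":0,"z":0,"wx":0,"wy":0,"wz":0},{"claw":-1,"x":0,"y":0,"z":0,"wx":0,"wy":0,"wz":0},{"claw":-1,"x":0,"y":0,"z":0.035,"wx":0,"wy":0,"wz":0},{"claw":-1,"x":0,"y":0,"z":0.035,"wx":0,"wy":0,"wz":0},{"claw":-1,"x":0,"y":0,"z":0.02,"wx":0,"wy":0,"wz":0},{"claw":-1,"x":0,"y":0,"z":0,"wx":0,"wy":0,"wz":0},{"claw":-1,"x":0,"y":0,"z":0,"wx":0,"wy":0,"wz":0}]' 20;python3 go.py 449.4 298.3 32 -2.7
```

```text
time_s: 8.85
tool_pos: [446.5, 298.0, 59.4]
orientation: [[-0.999, 0.048, -0.001], [0.048, 0.999, -0.001], [0.001, -0.001, -1.0]]
wrist_force: [0.2, 0.1, 0.1]
opening: 0.4
turn [-0.0007 -0.001  -0.0006] shift mm after turn [-2.9  0.4 27.4] t 8.85 pos [446.5 298.   59.4] F [0.2 0.1 0.1] open 0.4 j [ 32.  23. 107.  -0.  50. -55.]
```

```bash
python3 -m pendant '[{"claw":-1,"x":0,"y":0,"z":0.014,"wx":0,"wy":0,"wz":0},{"claw":-1,"x":0,"y":0,"z":0.013,"wx":0,"wy":0,"wz":0},{"claw":-1,"x":-0.01,"y":0,"z":0,"wx":0,"wy":0,"wz":0},{"claw":-1,"x":-0.01,"y":0,"z":0,"wx":0,"wy":0,"wz":0},{"claw":-1,"x":-0.01,"y":0,"z":0,"wx":0,"wy":0,"wz":0},{"claw":-1,"x":-0.01,"y":0,"z":0,"wx":0,"wy":0,"wz":0},{"claw":-1,"x":-0.01,"y":0,"z":0,"wx":0,"wy":0,"wz":0},{"claw":-1,"x":-0.01,"y":0,"z":0,"wx":0,"wy":0,"wz":0},{"claw":-1,"x":-0.01,"y":0,"z":0,"wx":0,"wy":0,"wz":0}]' 20;python3 go.py 576.3 292.3 32 -2.7;  python3 -c "
from h import *
snap('side','pics/s5.png')"
```

```text
time_s: 9.75
tool_pos: [517.0, 294.7, 33.1]
orientation: [[-0.999, 0.048, 0.0], [0.048, 0.999, 0.0], [-0.0, 0.0, -1.0]]
wrist_force: [-1.4, 0.0, 1.7]
opening: 0.3
turn [ 0.0001  0.     -0.0004] shift mm after turn [-59.3   0.4   1.1] t 9.75 pos [517.  294.7  33.1] F [-1.4  0.   1.7] open 0.3 j [ 29.  29. 100.   0.  50. -59.]
```

View pics/s5.png

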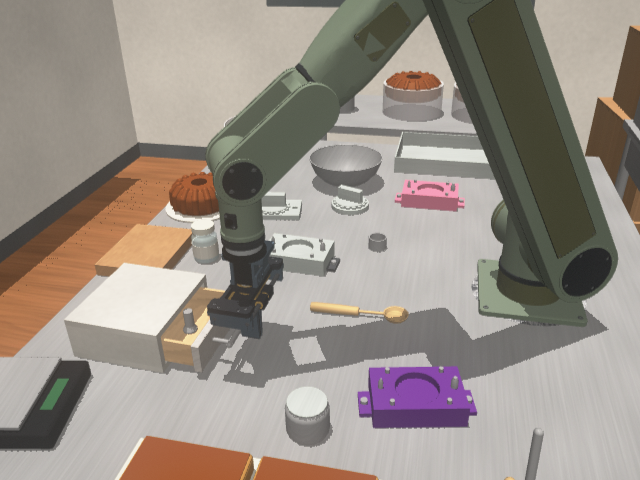

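The drawer is closing with the nozzle upright, seen at side (188,321). Continuing to push.

```bash
python3 -m pendant '[{"claw":-1,"x":-0.01,"y":0,"z":0,"wx":0,"wy":0,"wz":0},{"claw":-1,"x":-0.01,"y":0,"z":0,"wx":0,"wy":0,"wz":0},{"claw":-1,"x":-0.01,"y":0,"z":0,"wx":0,"wy":0,"wz":0},{"claw":-1,"x":-0.01,"y":0,"z":0,"wx":0,"wy":0,"wz":0},{"claw":-1,"x":-0.01,"y":0,"z":0,"wx":0,"wy":0,"wz":0},{"claw":-1,"x":0,"y":0,"z":0,"wx":0,"wy":0,"wz":0},{"claw":-1,"x":0,"y":0,"z":0,"wx":0,"wy":0,"wz":0}]' 20;python3 go.py 576.3 292.3 32 -2.7;python3 -m pendant '[{"claw":-1,"x":-0.004,"y":0,"z":0,"wx":0,"wy":0,"wz":0},{"claw":-1,"x":0,"y":0,"z":0,"wx":0,"wy":0,"wz":0}]'
```

```text
time_s: 10.5
tool_pos: [566.7, 292.6, 33.0]
orientation: [[-0.999, 0.048, 0.001], [0.048, 0.999, 0.0], [-0.001, 0.001, -1.0]]
wrist_force: [-0.1, -0.3, -0.5]
opening: 0.4
turn [ 0.0005  0.0008 -0.0005] shift mm after turn [-9.6  0.2  1. ] t 10.5 pos [566.7 292.6  33. ] F [-0.1 -0.3 -0.5] open 0.4 j [ 26.  33.  94.   0.  53. -61.]
time_s: 10.7
tool_pos: [570.5, 292.5, 33.2]
orientation: [[-0.999, 0.047, 0.001], [0.047, 0.999, 0.0], [-0.001, 0.0, -1.0]]
wrist_force: [0.9, 0.3, 0.5]
opening: 0.6
```

```bash
python3 -m pendant '[{"claw":-1,"x":-0.003,"y":0,"z":0,"wx":0,"wy":0,"wz":0},{"claw":-1,"x":-0.003,"y":0,"z":0,"wx":0,"wy":0,"wz":0},{"claw":-1,"x":0,"y":0,"z":0,"wx":0,"wy":0,"wz":0}]';python3 -c "
from h import *
snap('side','pics/s6.png')"
```

```text
time_s: 11.0
tool_pos: [576.6, 292.1, 33.0]
orientation: [[-0.999, 0.047, 0.001], [0.047, 0.999, 0.0], [-0.001, 0.0, -1.0]]
wrist_force: [-0.3, -0.2, -0.5]
opening: 0.4
```

View pics/s6.png

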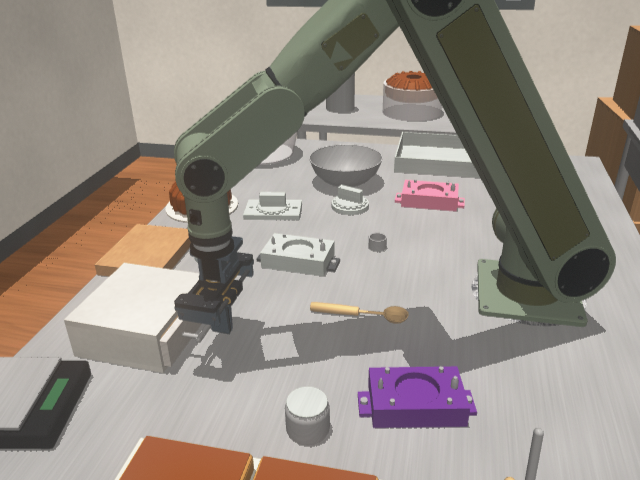

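```bash
python3 -m pendant '[{"claw":-1,"x":-0.004,"y":0,"z":0,"wx":0,"wy":0,"wz":0},{"claw":-1,"x":0,"y":0,"z":0,"wx":0,"wy":0,"wz":0}]' | grep -E "pos|force"; python3 -m pendant '[{"claw":-1,"x":-0.003,"y":0,"z":0,"wx":0,"wy":0,"wz":0},{"claw":-1,"x":0,"y":0,"z":0,"wx":0,"wy":0,"wz":0}]' | grep -E "pos|force"; python3 -m pendant '[{"claw":-1,"x":-0.002,"y":0,"z":0,"wx":0,"wy":0,"wz":0},{"claw":-1,"x":0,"y":0,"z":0,"wx":0,"wy":0,"wz":0}]' | grep -E "pos|force"
```

```text
tool_pos: [577.9, 291.8, 32.8]
wrist_force: [-6.9, -0.1, 3.7]
tool_pos: [578.0, 291.8, 32.9]
wrist_force: [-13.1, 1.3, 7.4]
tool_pos: [578.0, 291.8, 32.9]
wrist_force: [-17.1, 2.7, 10.8]
```

```bash
python3 -c "
from h import *
c=snap('side','pics/s7.png')
cv2.imwrite('pics/s7c.png',cv2.resize(c['img'][250:380,60:280],(800,473)))"
```

```text
(no output)
```

View pics/s7c.png

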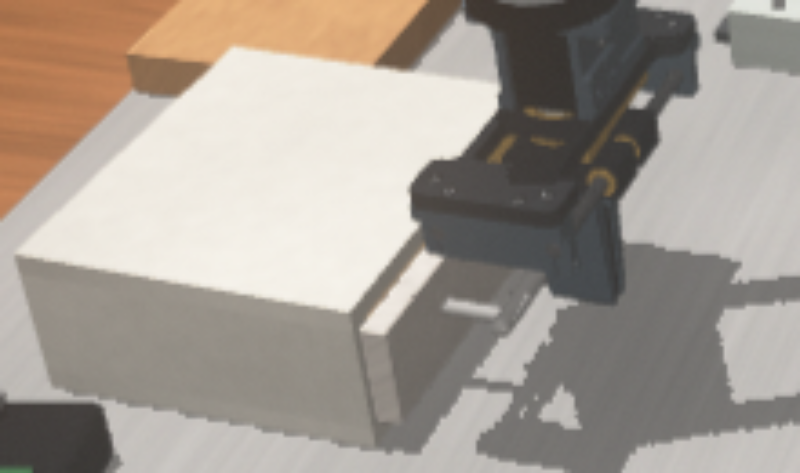

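The drawer hit its stop: TCP held at 578 while the force rose to 17 N, and the panel is flush with the body. Backing off, rising and heading to the upper half.

```bash
python3 -m pendant '[{"claw":-1,"x":0.02,"y":0,"z":0,"wx":0,"wy":0,"wz":0},{"claw":-1,"x":0.02,"y":0,"z":0,"wx":0,"wy":0,"wz":0},{"claw":-1,"x":0,"y":0,"z":-0.04,"wx":0,"wy":0,"wz":0},{"claw":-1,"x":0,"y":0,"z":-0.05,"wx":0,"wy":0,"wz":0},{"claw":-1,"x":0,"y":0,"z":-0.05,"wx":0,"wy":0,"wz":0},{"claw":0.2,"x":0,"y":0,"z":0,"wx":0,"wy":0,"wz":-0.107},{"claw":0.2,"x":0,"y":0,"z":0,"wx":0,"wy":0,"wz":-0.107},{"claw":0.2,"x":0,"y":0,"z":0,"wx":0,"wy":0,"wz":0}]' 20;python3 go.py 642.1 -267.1 170 9.6;  python3 -c "
from h import *
c=snap('side','pics/s8.png')
cv2.imwrite('pics/s8c.png',cv2.resize(c['img'][250:380,60:280],(800,473)))"
```

```text
time_s: 12.5
tool_pos: [545.5, 293.4, 173.5]
orientation: [[-0.986, -0.166, 0.001], [-0.166, 0.986, 0.0], [-0.001, 0.0, -1.0]]
wrist_force: [0.4, 0.3, -0.2]
opening: 21.9
turn [ 0.0003  0.0014 -0.0011] shift mm after turn [  -1.8 -568.8    3.5] t 12.5 pos [545.5 293.4 173.5] F [ 0.4  0.3 -0.2] open 21.9 j [ 27.  24.  87.  -0.  69. -72.]
```

View pics/s8c.png

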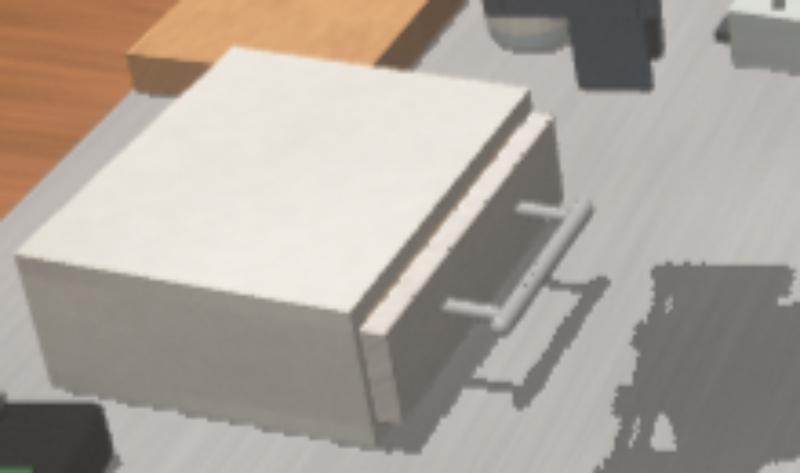

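The drawer is shut flush. Traverse to the upper half.

```bash
python3 -m pendant '[{"claw":0.2,"x":0,"y":-0.0474,"z":0,"wx":0,"wy":0,"wz":0},{"claw":0.2,"x":0,"y":-0.0474,"z":0,"wx":0,"wy":0,"wz":0},{"claw":0.2,"x":0,"y":-0.0474,"z":0,"wx":0,"wy":0,"wz":0},{"claw":0.2,"x":0,"y":-0.0474,"z":0,"wx":0,"wy":0,"wz":0},{"claw":0.2,"x":0,"y":-0.0474,"z":0,"wx":0,"wy":0,"wz":0},{"claw":0.2,"x":0,"y":-0.0474,"z":0,"wx":0,"wy":0,"wz":0},{"claw":0.2,"x":0,"y":-0.0474,"z":0,"wx":0,"wy":0,"wz":0},{"claw":0.2,"x":0,"y":-0.0474,"z":0,"wx":0,"wy":0,"wz":0},{"claw":0.2,"x":0,"y":-0.0474,"z":0,"wx":0,"wy":0,"wz":0},{"claw":0.2,"x":0,"y":-0.0474,"z":0,"wx":0,"wy":0,"wz":0}]' 20;python3 -m pendant '[{"claw":0.2,"x":0,"y":-0.0474,"z":0,"wx":0,"wy":0,"wz":0},{"claw":0.2,"x":-0.0018,"y":-0.0474,"z":0,"wx":0,"wy":0,"wz":0},{"claw":0.2,"x":0,"y":0,"z":0,"wx":0,"wy":0,"wz":0},{"claw":0.2,"x":0,"y":0,"z":0,"wx":0,"wy":0,"wz":0},{"claw":0.2,"x":0,"y":0,"z":0,"wx":0,"wy":0,"wz":0}]' 20; python3 go.py 642.1 -267.1 170 9.6;  python3 -c "
from h import *
snap('wrist','pics/w9.png');snap('side','pics/s9.png')"
```

```text
time_s: 13.55
tool_pos: [623.7, -176.0, 172.4]
orientation: [[-0.987, -0.163, -0.001], [-0.163, 0.987, 0.0], [0.0, 0.0, -1.0]]
wrist_force: [0.5, -0.1, 0.6]
opening: 54.4
time_s: 14.05
tool_pos: [640.9, -266.0, 172.4]
orientation: [[-0.986, -0.166, -0.001], [-0.166, 0.986, 0.001], [0.001, 0.001, -1.0]]
wrist_force: [-0.1, 0.9, 0.2]
opening: 54.9
turn [ 0.0013 -0.0009 -0.0013] shift mm after turn [-1.  -1.3  2.4] t 14.05 pos [ 640.9 -266.   172.4] F [-0.1  0.9  0.2] open 54.9 j [ -24.   31.   76.    0.   74. -123.]
```

View pics/w9.png

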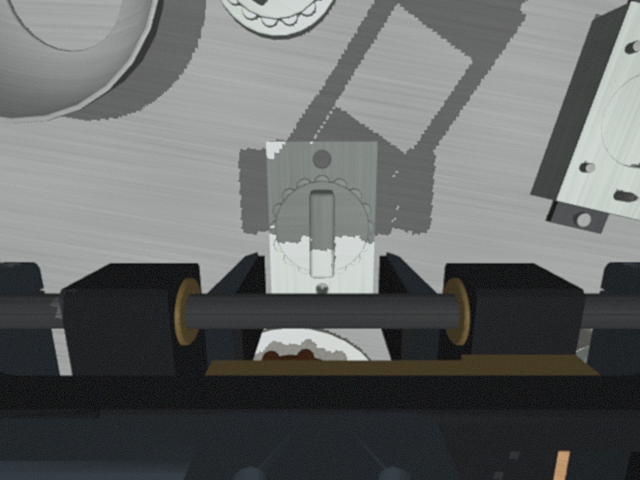

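View pics/s9.png

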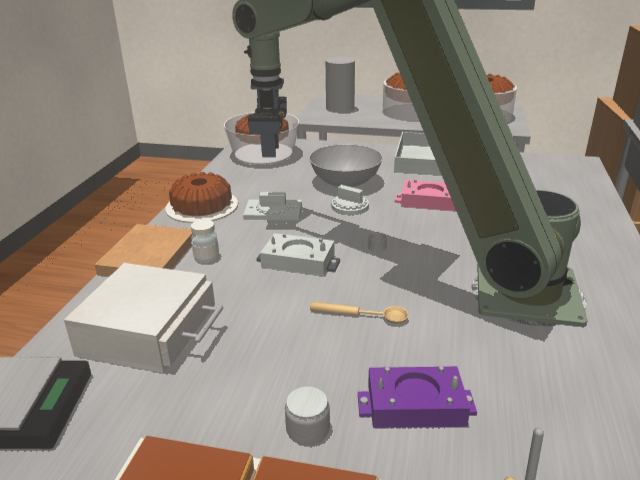

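Wrist view: the upper half lies straight between the fingers, with the wide hole at (321,159), the narrow hole at (322,289) and the rib top spanning roughly (310–334, 193–277). Cross-checking.

```bash
python3 - <<'E'
from h import *
c=load("pics/w9.png")
cv2.imwrite("pics/w9c.png",cv2.resize(c["img"][130:300,255:390],(476,600),interpolation=cv2.INTER_CUBIC))
h1=plane(c,321.5,158.5,14);h2=plane(c,321.8,288.5,14)
print(h1,h2,np.linalg.norm(h2-h1),(h1+h2)/2,np.degrees(np.arctan2(*(h2-h1)[[1,0]])))
for uv in ((310,193),(333,193),(310,277),(334,277)): print(plane(c,*uv,56).round(1))
E
```

```text
[ 582.52144315 -275.90135028   14.        ] [ 701.26635493 -255.81333738   14.        ] 120.43206522916981 [ 641.89389904 -265.85734383   14.        ] 9.601789297450079
[ 608.9 -280.6   56. ]
[ 606. -263.   56.]
[ 676.9 -269.8   56. ]
[ 673.7 -250.3   56. ]
```

View pics/w9c.png

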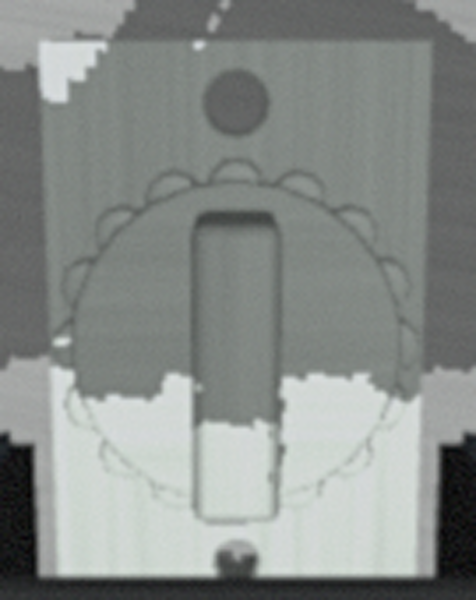

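Agrees: centre (642,-266), yaw 9.6°, hole spacing 120.4 mm against 120. Descending.

```bash
python3 -m pendant '[{"claw":0.2,"x":-0.001,"y":-0.0003,"z":0.035,"wx":0,"wy":0,"wz":0},{"claw":0.2,"x":0,"y":0,"z":0.035,"wx":0,"wy":0,"wz":0},{"claw":0.2,"x":0,"y":0,"z":0.03,"wx":0,"wy":0,"wz":0},{"claw":0.2,"x":0,"y":0,"z":0,"wx":0,"wy":0,"wz":0},{"claw":0.2,"x":0,"y":0,"z":0,"wx":0,"wy":0,"wz":0}]' 40; python3 go.py 642.1 -266.2 27 9.6
```

```text
time_s: 14.65
tool_pos: [642.6, -266.4, 73.6]
orientation: [[-0.986, -0.167, 0.0], [-0.167, 0.986, 0.0], [-0.0, 0.0, -1.0]]
wrist_force: [0.4, 0.6, 1.2]
opening: 54.8
turn [0.     0.0002 0.0002] shift mm after turn [ 0.5  0.3 46.6] t 14.65 pos [ 642.6 -266.4   73.6] F [0.4 0.6 1.2] open 54.8 j [ -23.   35.   83.    0.   62. -123.]
```

```bash
python3 -m pendant '[{"claw":0.2,"x":0.0005,"y":0.0003,"z":0.025,"wx":0,"wy":0,"wz":0},{"claw":0.2,"x":0,"y":0,"z":0.015,"wx":0,"wy":0,"wz":0},{"claw":0.2,"x":0,"y":0,"z":0.005,"wx":0,"wy":0,"wz":0},{"claw":0.2,"x":0,"y":0,"z":0,"wx":0,"wy":0,"wz":0},{"claw":-1,"x":0,"y":0,"z":0,"wx":0,"wy":0,"wz":0},{"claw":-1,"x":0,"y":0,"z":0,"wx":0,"wy":0,"wz":0},{"claw":-1,"x":0,"y":0,"z":0,"wx":0,"wy":0,"wz":0},{"claw":-1,"x":0,"y":0,"z":0,"wx":0,"wy":0,"wz":0},{"claw":-1,"x":0,"y":0,"z":0,"wx":0,"wy":0,"wz":0},{"claw":-1,"x":0,"y":0,"z":0,"wx":0,"wy":0,"wz":0}]' 50; python3 go.py 642.1 -266.2 27 9.6
```

```text
time_s: 15.65
tool_pos: [641.8, -266.8, 28.3]
orientation: [[-0.986, -0.166, 0.0], [-0.166, 0.986, 0.0], [-0.0, 0.0, -1.0]]
wrist_force: [-0.2, 2.0, 2.5]
opening: 19.7
turn [ 0.0003  0.0003 -0.001 ] shift mm after turn [-0.4  0.6  1.3] t 15.65 pos [ 641.8 -266.8   28.3] F [-0.2  2.   2.5] open 19.7 j [ -24.   37.   86.    0.   57. -123.]
```

```bash
python3 -m pendant '[{"claw":-1,"x":0,"y":0,"z":-0.02,"wx":0,"wy":0,"wz":0},{"claw":-1,"x":0,"y":0,"z":-0.03,"wx":0,"wy":0,"wz":0},{"claw":-1,"x":0,"y":0,"z":-0.04,"wx":0,"wy":0,"wz":0},{"claw":-1,"x":0,"y":0,"z":-0.04,"wx":0,"wy":0,"wz":0},{"claw":-1,"x":0,"y":0,"z":-0.02,"wx":0,"wy":0,"wz":0},{"claw":-1,"x":0,"y":0,"z":0,"wx":0,"wy":0,"wz":0.0757},{"claw":-1,"x":0,"y":0,"z":0,"wx":0,"wy":0,"wz":0.0757},{"claw":-1,"x":0,"y":0,"z":0,"wx":0,"wy":0,"wz":0.0757},{"claw":-1,"x":0,"y":0,"z":0,"wx":0,"wy":0,"wz":0}]' 50; python3 go.py 510.2 -28.7 150 -3.4
```

```text
time_s: 16.55
tool_pos: [641.2, -267.0, 177.0]
orientation: [[-0.998, 0.06, -0.002], [0.06, 0.998, 0.001], [0.002, 0.0, -1.0]]
wrist_force: [0.7, 0.3, -2.1]
opening: 19.5
turn [ 0.0005 -0.0017 -0.001 ] shift mm after turn [144.9 230.1  27. ] t 16.55 pos [ 641.2 -267.   177. ] F [ 0.7  0.3 -2.1] open 19.5 j [ -24.   31.   75.   -0.   74. -110.]
```

```bash
python3 -m pendant '[{"claw":-1,"x":0.02,"y":0.032,"z":0,"wx":0,"wy":0,"wz":0},{"claw":-1,"x":0.024,"y":0.038,"z":0,"wx":0,"wy":0,"wz":0},{"claw":-1,"x":0.024,"y":0.038,"z":0,"wx":0,"wy":0,"wz":0},{"claw":-1,"x":0.024,"y":0.038,"z":0,"wx":0,"wy":0,"wz":0},{"claw":-1,"x":0.024,"y":0.038,"z":0,"wx":0,"wy":0,"wz":0},{"claw":-1,"x":0.02,"y":0.032,"z":0,"wx":0,"wy":0,"wz":0},{"claw":-1,"x":0.0089,"y":0.0141,"z":0,"wx":0,"wy":0,"wz":0},{"claw":-1,"x":0,"y":0,"z":0,"wx":0,"wy":0,"wz":0},{"claw":-1,"x":0,"y":0,"z":0,"wx":0,"wy":0,"wz":0}]' 50; python3 go.py 510.2 -28.7 110 -3.4;  python3 -c "
from h import *
snap('wrist','pics/w10.png');snap('side','pics/s10.png')"
```

```text
time_s: 17.45
tool_pos: [511.8, -29.2, 178.1]
orientation: [[-0.998, 0.059, 0.001], [0.059, 0.998, -0.001], [-0.001, -0.001, -1.0]]
wrist_force: [1.1, -0.2, -3.9]
opening: 20.0
turn [-0.0009  0.0014  0.0001] shift mm after turn [ 1.6  0.4 68.1] t 17.45 pos [511.8 -29.2 178.1] F [ 1.1 -0.2 -3.9] open 20.0 j [ -5.  14. 101.  -0.  65. -91.]
```

View pics/w10.png

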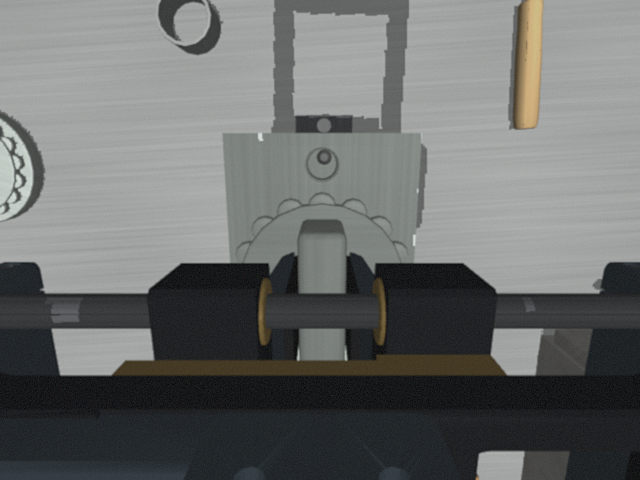

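View pics/s10.png

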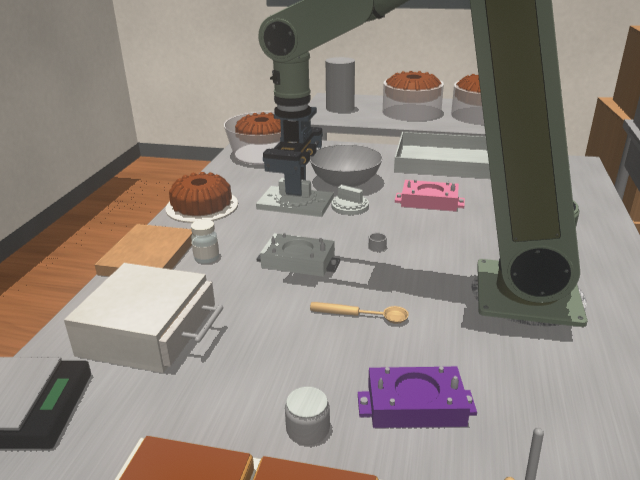

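Level in the grip. The thick dowel shows through the wide hole: hole (322,163), dowel tip (323,157). Comparing them numerically.

```bash
python3 - <<'E'
from h import *
c=load("pics/w10.png")
cv2.imwrite("pics/w10c.png",cv2.resize(c["img"][130:200,285:365],(640,560),interpolation=cv2.INTER_CUBIC))
t=np.radians(-3.4);u=np.array([np.cos(t),np.sin(t)])
print("dowel",plane(c,323.3,157,60).round(1))
h=plane(c,321.8,163.3,164); print("hole",h.round(1),"-> centre",(h[:2]+60*u).round(1))
E
python3 go.py 510.2 -28.7 110 -3.4
```

```text
dowel [451.  -24.9  60. ]
hole [451.8 -26.1 164. ] -> centre [511.7 -29.6]
turn [-0.0005  0.0008 -0.0017] shift mm after turn [ 1.8  0.9 67.9] t 17.55 pos [511.9 -29.8 177.9] F [-0.6  0.2 -2.9] open 19.7 j [ -5.  14. 101.  -0.  65. -91.]
```

View pics/w10c.png

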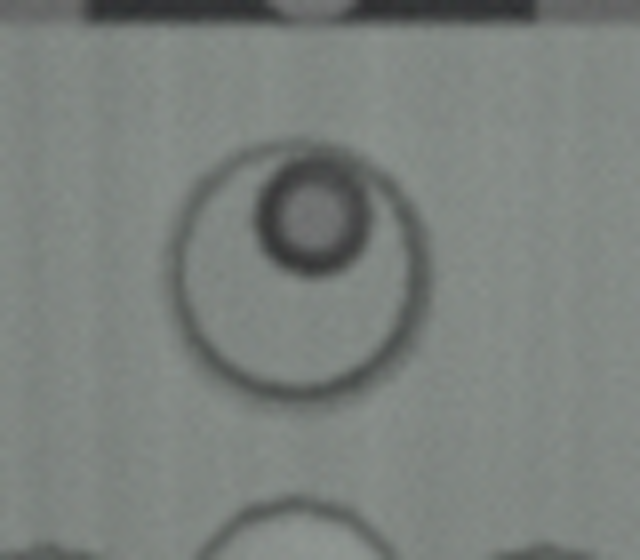

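```bash
python3 -m pendant '[{"claw":-1,"x":0.0012,"y":0.001,"z":0.03,"wx":0,"wy":0,"wz":0},{"claw":-1,"x":0,"y":0,"z":0.03,"wx":0,"wy":0,"wz":0},{"claw":-1,"x":0,"y":0,"z":0.018,"wx":0,"wy":0,"wz":0},{"claw":-1,"x":0,"y":0,"z":0,"wx":0,"wy":0,"wz":0},{"claw":-1,"x":0,"y":0,"z":0,"wx":0,"wy":0,"wz":0},{"claw":-1,"x":0,"y":0,"z":0,"wx":0,"wy":0,"wz":0}]' 50; python3 -c "
from h import *
c=snap('wrist','pics/w11.png');snap('side','pics/s11.png')
cv2.imwrite('pics/w11c.png',cv2.resize(c['img'][110:210,260:380],(720,600),interpolation=cv2.INTER_CUBIC))
s=load('pics/s11.png')['img'];cv2.imwrite('pics/s11c.png',cv2.resize(s[180:290,230:370],(764,600),interpolation=cv2.INTER_CUBIC))"; python3 go.py 510.8 -28.7 88 -3.4
```

```text
time_s: 18.15
tool_pos: [511.2, -28.1, 101.1]
orientation: [[-0.998, 0.061, 0.003], [0.061, 0.998, -0.0], [-0.003, -0.0, -1.0]]
wrist_force: [0.1, 0.2, -2.6]
opening: 19.9
turn [-0.      0.0027 -0.0014] shift mm after turn [ 0.  -0.8 13.1] t 18.25 pos [510.9 -27.9 101.1] F [ 0.2  0.4 -2.8] open 19.7 j [ -4.  18. 107.   0.  54. -91.]
```

View pics/w11c.png

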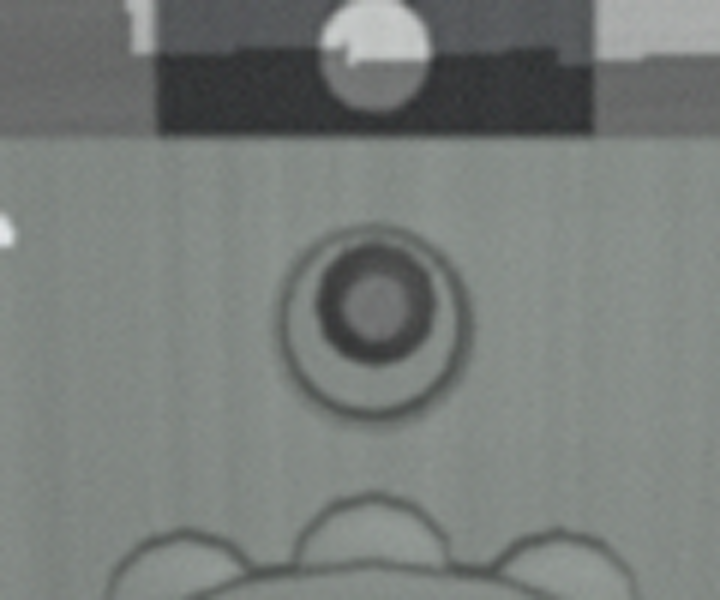

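View pics/s11c.png

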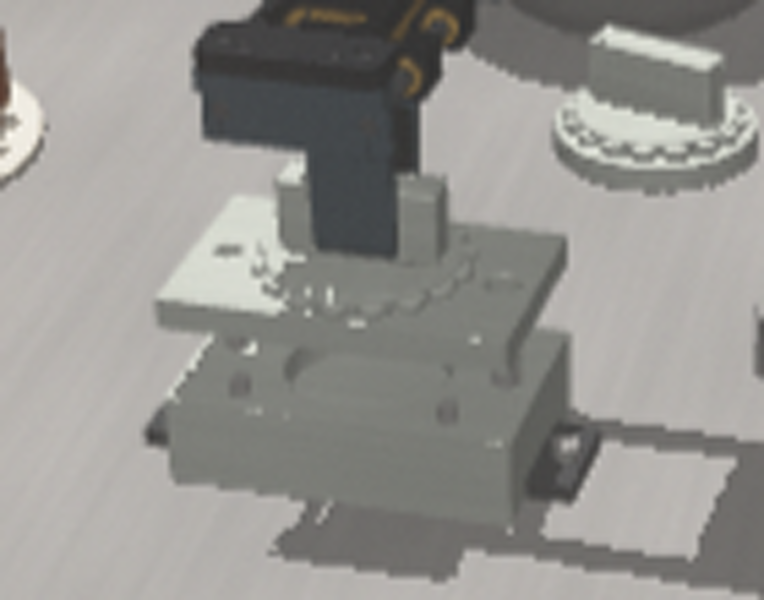

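```bash
python3 - <<'E'
from h import *
c=load("pics/w11.png")
d=plane(c,322.2,160.4,60);h=plane(c,321.75,163.2,86.8);print(d.round(1),h.round(1),(h-d).round(1)[:2])
E
```

```text
[450.8 -24.6  60. ] [451.3 -24.9  86.8] [ 0.5 -0.3]
```

Hole over dowel to about 0.6 mm. Lowering in small steps while watching the force.

```bash
python3 -m pendant '[{"claw":-1,"x":0.0004,"y":0,"z":0.007,"wx":0,"wy":0,"wz":-0.001},{"claw":-1,"x":0,"y":0,"z":0.006,"wx":0,"wy":0,"wz":0},{"claw":-1,"x":0,"y":0,"z":0.004,"wx":0,"wy":0,"wz":0},{"claw":-1,"x":0,"y":0,"z":0,"wx":0,"wy":0,"wz":0},{"claw":-1,"x":0,"y":0,"z":0,"wx":0,"wy":0,"wz":0}]' 50; python3 -m pendant '[{"claw":-1,"x":0,"y":0,"z":0.004,"wx":0,"wy":0,"wz":0},{"claw":-1,"x":0,"y":0,"z":0.003,"wx":0,"wy":0,"wz":0},{"claw":-1,"x":0,"y":0,"z":0,"wx":0,"wy":0,"wz":0},{"claw":-1,"x":0,"y":0,"z":0,"wx":0,"wy":0,"wz":0}]' 50
```

```text
time_s: 18.75
tool_pos: [509.4, -27.5, 82.8]
orientation: [[-0.998, 0.059, -0.0], [0.059, 0.998, 0.0], [0.0, 0.0, -1.0]]
wrist_force: [0.3, -0.8, -2.2]
opening: 19.4
time_s: 19.15
tool_pos: [509.6, -27.5, 76.2]
orientation: [[-0.998, 0.059, 0.0], [0.059, 0.998, 0.0], [-0.0, 0.0, -1.0]]
wrist_force: [0.2, -1.0, 0.4]
opening: 19.5
```

```bash
python3 -m pendant '[{"claw":-1,"x":0,"y":0,"z":0.003,"wx":0,"wy":0,"wz":0},{"claw":-1,"x":0,"y":0,"z":0.003,"wx":0,"wy":0,"wz":0},{"claw":-1,"x":0,"y":0,"z":0,"wx":0,"wy":0,"wz":0},{"claw":-1,"x":0,"y":0,"z":0,"wx":0,"wy":0,"wz":0}]' 60; python3 -m pendant '[{"claw":-1,"x":0,"y":0,"z":0.003,"wx":0,"wy":0,"wz":0},{"claw":-1,"x":0,"y":0,"z":0,"wx":0,"wy":0,"wz":0},{"claw":-1,"x":0,"y":0,"z":0,"wx":0,"wy":0,"wz":0}]' 60
```

```text
time_s: 19.55
tool_pos: [509.6, -27.5, 70.3]
orientation: [[-0.998, 0.059, 0.001], [0.059, 0.998, 0.0], [-0.001, 0.0, -1.0]]
wrist_force: [-1.2, 0.7, 6.0]
opening: 19.6
time_s: 19.85
tool_pos: [509.7, -27.5, 68.2]
orientation: [[-0.998, 0.059, 0.001], [0.059, 0.998, 0.0], [-0.001, 0.0, -1.0]]
wrist_force: [-3.1, 0.4, 10.6]
opening: 19.7
```

```bash
python3 -m pendant '[{"claw":-1,"x":0,"y":0,"z":0.002,"wx":0,"wy":0,"wz":0},{"claw":-1,"x":0,"y":0,"z":0,"wx":0,"wy":0,"wz":0},{"claw":-1,"x":0,"y":0,"z":0,"wx":0,"wy":0,"wz":0},{"claw":-1,"x":0,"y":0,"z":0,"wx":0,"wy":0,"wz":0}]' 60; python3 -c "
from h import *
c=snap('wrist','pics/w12.png');snap('side','pics/s12.png')
cv2.imwrite('pics/w12c.png',cv2.resize(c['img'][110:210,260:380],(720,600),interpolation=cv2.INTER_CUBIC))
s=load('pics/s12.png')['img'];cv2.imwrite('pics/s12c.png',cv2.resize(s[180:290,230:370],(764,600),interpolation=cv2.INTER_CUBIC))"; python3 go.py 510.8 -28.7 68 -3.4
```

```text
time_s: 20.25
tool_pos: [509.7, -27.6, 68.2]
orientation: [[-0.998, 0.059, 0.002], [0.059, 0.998, -0.0], [-0.002, 0.0, -1.0]]
wrist_force: [-6.9, -0.4, 25.2]
opening: 19.3
turn [ 0.0001  0.0019 -0.0001] shift mm after turn [-1.1 -1.1  0.2] t 20.35 pos [509.7 -27.5  68.2] F [-6.7  0.4 25.6] open 19.7 j [ -4.  21. 110.   0.  49. -91.]
```

View pics/w12c.png

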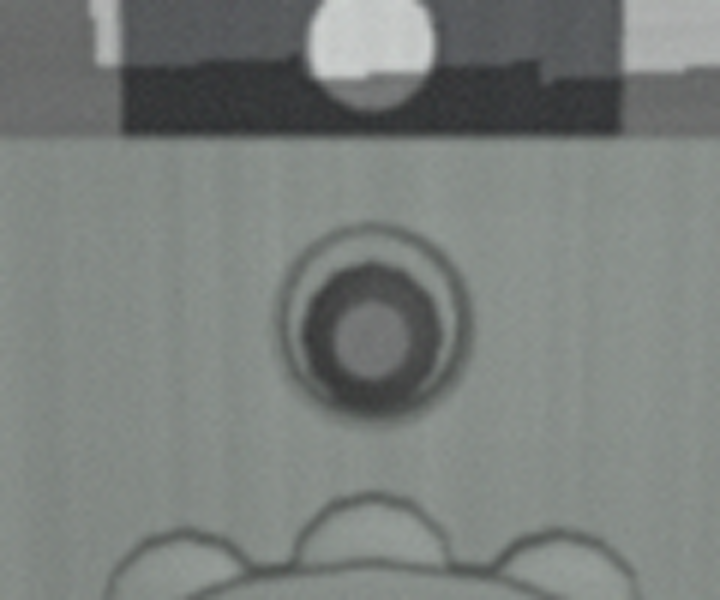

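View pics/s12c.png

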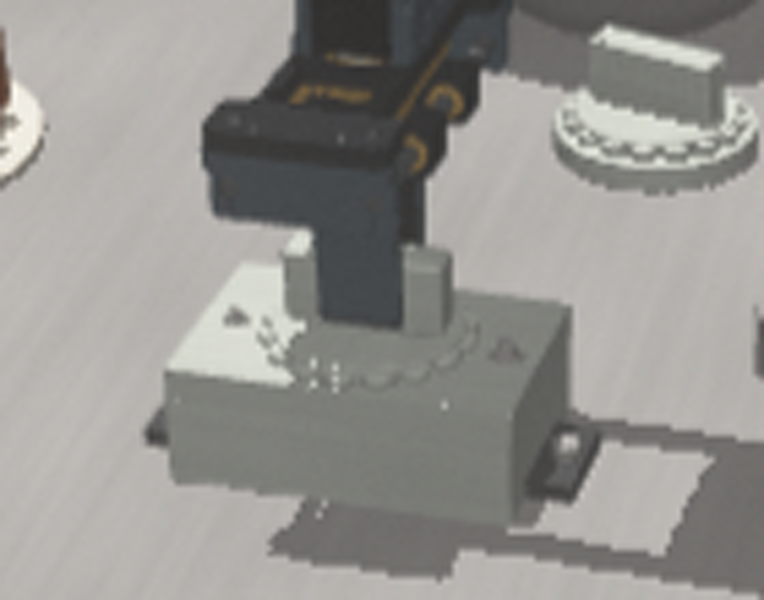

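View pics/s12.png

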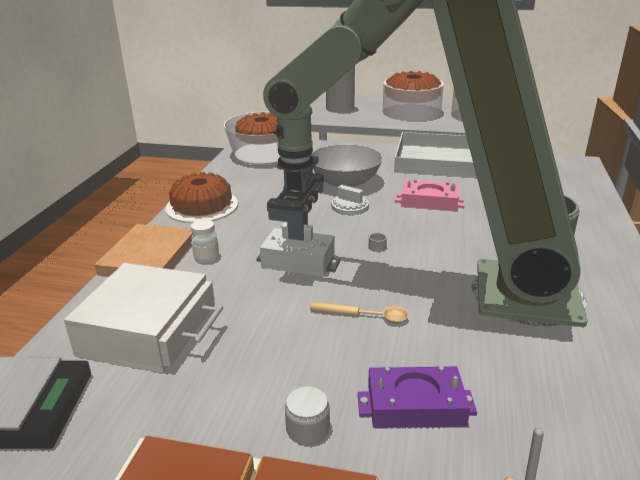

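Seated: there's no gap in the side crop, and z held at 68.2 mm while the force rose. 25 N is a bit high, so I'll ease to the 10–20 N range.

```bash
python3 -m pendant '[{"claw":-1,"x":0,"y":0,"z":-0.001,"wx":0,"wy":0,"wz":0},{"claw":-1,"x":0,"y":0,"z":0,"wx":0,"wy":0,"wz":0},{"claw":-1,"x":0,"y":0,"z":0,"wx":0,"wy":0,"wz":0},{"claw":-1,"x":0,"y":0,"z":0,"wx":0,"wy":0,"wz":0},{"claw":-1,"x":0,"y":0,"z":0,"wx":0,"wy":0,"wz":0}]' 60
```

```text
time_s: 20.85
tool_pos: [509.7, -27.6, 68.2]
orientation: [[-0.998, 0.059, 0.001], [0.059, 0.998, -0.0], [-0.001, 0.0, -1.0]]
wrist_force: [-5.5, 0.3, 18.7]
opening: 19.6
```

```bash
python3 -c "
from h import *
print(hand_in())"
```

```text
the job is handed in; nothing more can be done
None
```

The job is handed in at about 21 s of the 64 s allowed; no verdict is reported. The nozzle is in the drawer, the drawer is shut, and the upper half is on the dowels with the robot still pressing it down.

- **Nozzle and drawer:** I stood the nozzle upright on the drawer floor and let it go. I then pushed the drawer by its handle until the force rose to about 17 N with no further movement. The side picture shows the drawer front flush. The nozzle can't be seen inside the shut drawer; it was upright partway through closing.
- **Upper half:** Just before lowering, the wide hole lined up with the thick dowel to about 0.6 mm. I pressed it down until the height stopped at 68.2 mm while the force kept rising. The side picture shows no gap.
- **Final hold:** The press briefly reached 25 N, so I eased it to about 19 N. The height did not change and the grip stays closed on the rib.
- **Off:** A sideways force of about 5.5 N remains, and the TCP sits about 1.5 mm from my estimate of the base centre. The last wrist picture shows the thick dowel off centre in its hole but inside it. I checked the thin dowel only through the fit, with no separate measurement.
- **Bystanders:** None was touched and they look unmoved in the last side picture, though I did not measure them.

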